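Pass a heat sink through the check flap and park the push bar

ROBOT

A 6-joint arm with a two-finger parallel gripper is mounted at the origin on a cart in front of the work surface, level with it; the furniture and walls round the work are solid. World frame = base frame: x ahead of the robot, y to its left, z up, the work surface at z = 0. Lengths are in mm, angles in rad, forces in N, time in s.
With the tool pointing down it reaches from about 275 to 1000 mm from the base axis. Payload 8.4 kg.
Tool frame: the origin (TCP) lies between the finger pads; the fingertips stand 22 mm ahead of it and the grasp point (between the pads) lies 3 mm ahead of it (r.nose_length is the z of the fingertips in the tool frame, in mm); z points along the fingers, y is the line along which they close (so a half turn about z gives the same grasp; the last joint's range is limited). The gripper opens to 85 mm and grips with 20 to 120 N. Pads are 22 mm wide; open, the fingers measure 114 mm over their backs; the gripper's body (76 mm by 85 mm) begins 54 mm behind the grasp point. The pads swing forward as they close: fully open they stand 13 mm farther back than shut.
Start: joints at [-1.102, 0.353, 1.633, -0, 1.155, -0.002], TCP at [283.499, -557.007, 253.281] pointing down, gripper open.
Joint ranges: [-2.63, 2.63], [-0.92, 2.1], [0.06, 2.66], [-1.3, 4.44], [0, 2.69], [-3.02, 3.02]. Speed limits (rad/s): [2.22, 2.22, 2.79, 3.14, 3.14, 3.14].

INTERFACE

Orientations are given as [roll, pitch, yaw] about the fixed x, y, z axes, in that order (R = Rz(yaw) Ry(pitch) Rx(roll)).
In Python, from rig import r gives the robot as it stands.
- The arm moves only by the tool creep_tool, called after ">>>" as a command line: name --argument value ..., lists and objects as JSON in quotes. Schema: {"type":"object","properties":{"plan":{"type":"array","items":{"type":"array","items":{"type":"array","items":{"type":"number"},"minItems":7,"maxItems":7},"minItems":1,"maxItems":5},"minItems":1,"maxItems":1},"squeeze":{"type":"number"},"only":{"type":"string"},"quiet":{"type":"boolean"},"lines":{"type":"string"}},"required":["plan"],"additionalProperties":false}. plan is a list that holds a single list of rows (three levels of brackets), with 1 to 5 rows, each of 7 numbers: a rotation vector rx, ry, rz in rad, then dx, dy, dz in mm, then the opening from 0.0 (shut) to 1.0 (fully open); each row shifts and turns the commanded pose from where the row before left it, along the tool's axes as they then stand; what a row does not reach is not made up. A row lasts 1/12 s, in which the tool goes at most 41.7 mm and 0.125 rad, less where a joint would pass 70% of its speed; a pose out of reach is approached as far as the arm can. The fingers move at their own pace and stop on an object; squeeze is the grip in N (left out, the last holds). Time passes only in rows, so rows that do not move let the fingers close. The tool returns the time, the measured TCP pose, the force, the opening and the grip force at its end. only (a regular expression) keeps the lines of the reply that match it, lines (a string "A,B") keeps lines A to B, and quiet returns only ok. Input that does not fit is refused with a message, and nothing moves.
- r.sense(): the state, without advancing time (a new reading comes with each control period).
- r.grab_frame(name): name is "side" or "top" or "wrist"; returns the picture (480x640x3 uint8, red, green, blue); there is no depth.
- r.camera_params(name): a dict with "fx", "fy", "cx", "cy" (pixels), "dist_coeffs" ([k1, k2, p1, p2, k3] as OpenCV has them; the pictures are not rectified), "rvec" (rotation vector, rad) and "tvec" (3), from world to camera coordinates, as OpenCV has them. Camera axes: x right, y down, z forward; pixel columns grow to the right and rows downward; lengths in mm; the calibration is good to about 2 mm. A picture is of the moment at which its call begins: read the wrist's pose just before it. camera_params takes no time and is no camera call; for the wrist camera it gives the pose at the moment of the call.
- r.sign_off(): hands the job in; it is judged then, once.
The state is a dict: "clock": time; "qpos": joint angles; "qvel": joint speeds; "joint_efforts": joint torques, N m; "eef_pos": TCP position; "tcp_rot": TCP orientation; "contact_force": force on the tool from outside, world axes, zero at the start; "wrist_torque": the same for the moment, N m; "opening": opening from 0.0 (shut) to 1.0 (fully open); "grasp_force": force on a finger pad.
Only numpy, scipy, OpenCV 4.12 (cv2) and the standard library are available. Lean on these libraries where they do the work, as an engineer would, in place of code of your own. Each camera call takes 0.05 s, during which the arm holds its last target. There are 200 camera calls.

TASK

Set the black finned heat sink, fins up, on the open grey metal apron in front of the yellow flap, then take the red-handled push bar from its rest and use it to push the heat sink right through the flap into the clear-roofed bay. Draw the bar back out so that the flap falls shut behind the heat sink, and lay the bar flat between the rails of its rest again, either way round. Leave the small jar beside the station and the yellow spool where they are.

Things in the scene. Friction and masses are not known exactly. Their poses are not given: they have to be found in the camera images.
- heat_sink: Black finned aluminium heat sink, loose, 40 x 40 x 14 mm, about 30 g; square base 3 mm thick, straight fins above it. Origin: centre of its underside; z up through the fins; fins run along its x and it can be gripped across either pair of facing sides. It starts on the bench, fins up.
- push_bar: Loose push bar, about 100 g: aluminium, 110 mm long (its x), 22 wide (y), 12 high, with an upright red handle 24 mm (x) by 14 mm (y) at x = -20 mm, rising from 12 to 56 mm above the bar's underside. Origin: centre of the bar's underside; +x points to the nose. It starts lying in its rest. Grip the handle across its 14 mm from above.
- bar_nose (a point): Middle of the push bar's front end face (55 mm ahead of the bar's origin, 6 mm above its underside); moves with the bar.
- bar_handle (a point): Point to grip in the red handle: 20 mm behind the bar's origin and 40 mm above the bar's underside; the handle's top is 16 mm above this point. Axes as the bar's.
- rest: Fixed grey rest for the push bar, 120 mm long (its x) by 46 mm wide: a bed 4 mm thick with two rails along x that rise to 12 mm above the bench, 32 mm apart inside, open at both ends. Origin: centre of its underside, on the bench. The bar lies on the bed, its underside 4 mm above the bench.
- station: Fixed grey station, 260 x 90 mm. Origin: on the bench under the flap; +x is the way parts go in. Flat deck 6 mm thick. Apron x = -130 to 0, open above. Two grey guide walls, 16 mm above the deck, funnel from 74 mm apart at x = -59 mm to 50 mm apart from x = -33 mm on. Blue gate frame at x = -6 to +6; behind it a closed bay, clear walls and roof, inside 58 mm wide, ends at x = 124 mm.
- gate (a point): Point on the deck's top face in the middle of the gate, straight below the flap hinge, 6 mm above the bench; axes as the station's (+x into the bay, z up). Opening 50 mm wide, 40 mm high; frame and bay roof end 54 mm above the bench. The heat sink is fully past the flap when its centre lies 22 mm or more beyond this point along +x.
- load_spot (a point): Centre of the painted 48 mm square on the apron's top face, 80 mm before the gate point, 6 mm above the bench; axes as the station's.
- flap (a joint): Angle of the yellow flap in rad: 0 hanging shut, growing as it swings into the bay (up to 1.45). A steel plate 46 mm wide, 34 mm long, 50 g, hung from a pin 37 mm above the deck; its lower edge is 3 mm above the deck. It swings inward only, yields to a push below 1 N and falls shut by its own weight when nothing is under it.
- wick_spool: Bystander: flat yellow spool, 42 x 42 x 12 mm, loose on the bench; leave alone. Origin: centre of its underside.
- ball_jar: Bystander: small white jar with a cap, 34 mm wide, 43 mm tall, loose on the bench; leave alone. Origin: centre of its underside.

How it is judged:
By the outcome, as a careful person would: the job done as asked, in the order asked, and still so for the second after the job is handed in, with the robot touching nothing.
It also fails if it takes over 58 s, if anything falls off the work surface, if the arm or the gripper's body presses on something with over 40 N, if the wrist force passes 120 N, or if a joint passes its speed limit or range.

## Working session

There is one attempt and no reset: what is moved stays moved. The work goes in short steps, Python scripts to look and compute and a tool call to move; the robot and the scene stay as the last step left them, time stands still between calls to the robot, and variables do not carry over. Pictures are saved under pics/ and viewed, at most 10 in all, crops included, and the job is handed in when it is done.

```bash
ls; mkdir -p pics
```

Run:
```python
from rig import r
import cv2
print(r.sense())
for n in ("top","side"):
    im=r.grab_frame(n); cv2.imwrite(f"pics/{n}0.png",im[:,:,::-1]); print(n,r.camera_params(n))
```

```text
pics
rig.py
{'clock': 0.0, 'qpos': array([-1.10238381e+00,  3.53672074e-01,  1.63410541e+00,  1.82381204e-05,
        1.15519920e+00, -2.44132013e-03]), 'qvel': array([-0.00089249,  0.00046536, -0.0011603 ,  0.00133073, -0.00019847,
       -0.00058696]), 'joint_efforts': array([-3.06237498e-04, -6.05248046e+01, -3.42060900e+01,  1.13021376e-04,
        9.36672790e-03,  1.66640598e-05]), 'eef_pos': array([ 283.31730078, -556.61403835,  252.5590038 ]), 'tcp_rot': array([-3.14020866e+00, -2.00542234e-05,  4.70846446e-01]), 'contact_force': array([-0.54295375,  0.24156848,  0.26983266]), 'wrist_torque': array([-0.03215867, -0.006268  , -0.00860254]), 'grasp_force': 0.0, 'opening': 1.0012587285249166}
top {'fx': 589.2506471527531, 'fy': 589.2506471527531, 'cx': 325.7345059680274, 'cy': 249.36438340030946, 'dist_coeffs': array([-0.06541114,  0.        ,  0.        ,  0.        ,  0.        ]), 'rvec': array([ 2.11542061, -2.17748838,  0.14926085]), 'tvec': array([-234.89272993,  574.81699106, 1055.34903449])}
side {'fx': 621.0111821604695, 'fy': 621.0111821604695, 'cx': 334.42727495391364, 'cy': 235.3738188871517, 'dist_coeffs': array([-0.18069294,  0.        ,  0.        ,  0.        ,  0.        ]), 'rvec': array([ 2.46164094, -0.0127053 , -0.0086771 ]), 'tvec': array([-570.18408333, -152.6177768 , 1342.95803404])}
```
View pics/top0.png

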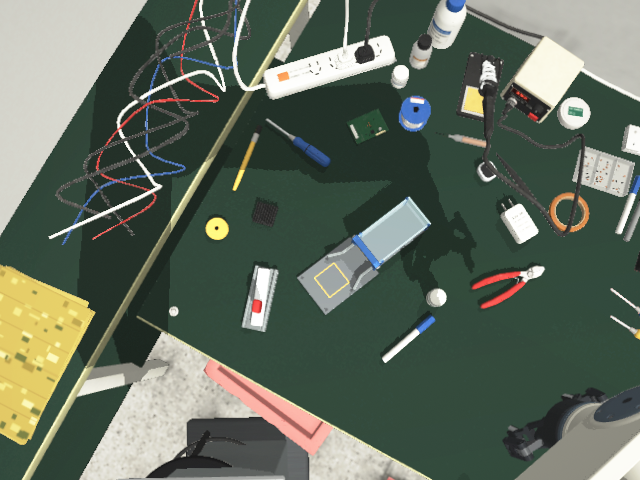

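View pics/side0.png

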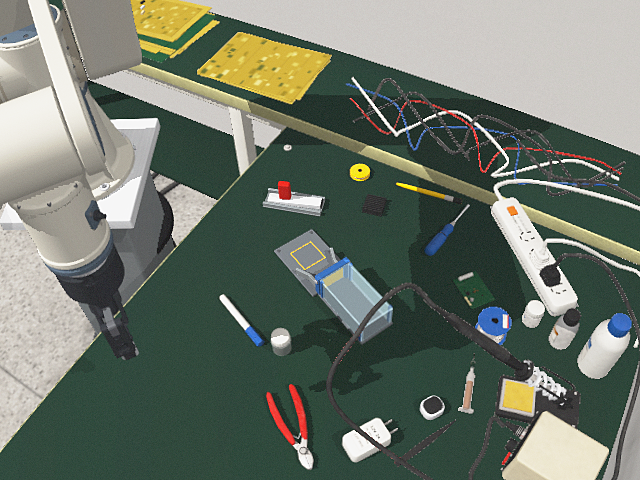

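Top view: heat sink at about (265,212), rest with bar at (261,298) and the red handle at (257,306), painted square at (332,280), blue gate at (366,252), spool at (217,229), jar at (436,298). Side view: heat sink (375,205), handle (285,190), square (308,250), gate (335,278). Next I'll get coarse positions from both views.

Create h.py:
```python
import numpy as np, cv2
from rig import r
def ray(P,uv):
    K=np.array([[P["fx"],0,P["cx"]],[0,P["fy"],P["cy"]],[0,0,1]])
    n=cv2.undistortPoints(np.float64(uv).reshape(-1,1,2),K,P["dist_coeffs"]).reshape(-1,2)
    R=cv2.Rodrigues(P["rvec"])[0]; o=-R.T@P["tvec"]
    return o,np.c_[n,np.ones(len(n))]@R
def plane(P,uv,z):
    o,d=ray(P,uv); return o+d*((z-o[2])/d[:,2])[:,None]
def tri(PA,uva,PB,uvb):
    out=[]
    for a,b in zip(np.reshape(uva,(-1,2)),np.reshape(uvb,(-1,2))):
        (o1,d1),(o2,d2)=ray(PA,a),ray(PB,b)
        s=np.linalg.lstsq(np.c_[d1[0],-d2[0]],o2-o1,rcond=None)[0]
        p,q=o1+s[0]*d1[0],o2+s[1]*d2[0]; out.append([*(p+q)/2,np.linalg.norm(p-q)])
    return np.array(out)
def mask(im,box,lo,hi):
    x0,y0,x1,y1=box; m=np.zeros(im.shape[:2],np.uint8)
    m[y0:y1,x0:x1]=cv2.inRange(cv2.cvtColor(im[y0:y1,x0:x1],cv2.COLOR_RGB2HSV),np.array(lo),np.array(hi)); return m
def big(m):
    c=max(cv2.findContours(m,cv2.RETR_EXTERNAL,cv2.CHAIN_APPROX_NONE)[0],key=cv2.contourArea)
    return c,cv2.minAreaRect(c)
```

Run:
```python
from h import *
np.set_printoptions(precision=1,suppress=True)
I={n:cv2.imread(f"pics/{n}0.png")[:,:,::-1] for n in("top","side")}
P={n:r.camera_params(n) for n in I}
B={"red":dict(top=(240,290,275,325),side=(270,175,300,205),lo=(0,150,80),hi=(8,255,255)),
"sink":dict(top=(245,190,285,232),side=(355,188,395,222),lo=(0,0,0),hi=(180,255,38)),
"sq":dict(top=(308,256,356,305),side=(282,228,330,272),lo=(18,100,110),hi=(35,255,255)),
"blue":dict(top=(345,228,385,275),side=(312,255,360,300),lo=(100,130,80),hi=(125,255,255))}
for k,b in B.items():
    C={}
    for n in I:
        m=mask(I[n],b[n],b["lo"],b["hi"]); c,q=big(m); C[n]=q[0]; print(k,n,cv2.contourArea(c),np.array(q[0]),np.array(q[1]),q[2])
        if k in("sq","sink"): print(plane(P[n],cv2.boxPoints(q),6 if k=="sq" else 10)[:,:2].tolist())
    print(k,tri(P["top"],C["top"],P["side"],C["side"]))
```

```text
red top 86.0 [256.5 305.8] [ 8.8 12. ] 11.309932708740234
red side 184.5 [284. 190.] [18. 12.] 90.0
red [[ 468.1 -121.2   41.8    2.8]]
sink top 0.0 [264. 220.] [0. 0.] 0.0
[[632.7137393644326, -134.0913924982969], [632.7137393644326, -134.0913924982969], [632.7137393644326, -134.0913924982969], [632.7137393644326, -134.0913924982969]]
sink side 0.0 [382. 212.] [0. 0.] 0.0
[[664.080656123298, -154.1657741256687], [664.080656123298, -154.1657741256687], [664.080656123298, -154.1657741256687], [664.080656123298, -154.1657741256687]]
sink [[ 653.6 -128.4  -24.5   27.9]]
sq top 28.5 [331.3 279.7] [25.8 25.5] 52.12501525878906
[[519.5209878205411, -226.10688125466044], [548.4602674899685, -265.3882880967837], [508.5856645008794, -294.3170428280245], [479.92083968084495, -255.12187692564186]]
sq side 515.5 [307.5 255.1] [22.3 28.1] 59.03623962402344
[[483.46647728256505, -250.78856294468767], [528.8699577508014, -216.2057779766285], [551.1628539296662, -262.74309588809183], [506.4742362086784, -295.71939504305055]]
sq [[ 515.7 -259.8    9.4    4. ]]
blue top 209.0 [366.3 250.9] [37.6 11.3] 50.194427490234375
blue side 238.0 [328.4 272.6] [18.4 46.1] 37.64762496948242
blue [[ 559.7 -326.6   46.8    4. ]]
```

Add to h.py:
```python
from scipy.spatial.transform import Rotation as Ro
def need(xyz,yaw=None,rot=None):
    s=r.sense(); R=Ro.from_euler("xyz",s["tcp_rot"])
    T=rot or Ro.from_euler("xyz",[np.pi,0,s["tcp_rot"][2] if yaw is None else yaw])
    d=np.array(xyz)-s["eef_pos"]
    print("rotvec",np.round((R.inv()*T).as_rotvec(),4),"d now",np.round(R.inv().apply(d),1),"d after turn",np.round(T.inv().apply(d),1))
```

Run:
```python
from h import *
s=r.sense(); P=r.camera_params("wrist"); R=Ro.from_euler("xyz",s["tcp_rot"])
Rc=cv2.Rodrigues(P["rvec"])[0]; o=-Rc.T@P["tvec"]
print({k:P[k] for k in("fx","fy","cx","cy")},P["dist_coeffs"],"cam in tool",R.inv().apply(o-s["eef_pos"]),"axes",R.inv().apply(Rc).round(2))
need([540,-220,380],0.47)
I=cv2.imread("pics/top0.png"); print(I[205:222:4,258:275:4].max(2)); print(I[190:236:5,240:292:6].max(2))
```

```text
{'fx': 418.7901488665949, 'fy': 418.7901488665949, 'cx': 324.282676606509, 'cy': 241.94546559419535} [-0.06052311  0.          0.          0.          0.        ] cam in tool [  71.15674249   -0.94072946 -120.12755365] axes [[-0.    1.   -0.  ]
 [-0.96 -0.   -0.28]
 [-0.28  0.    0.96]]
rotvec [-0.0013  0.      0.0008] d now [ 381.5 -183.7 -127.2] d after turn [ 381.3 -183.9 -127.4]
[[42 53 44 47 48]
 [50 45 46 42 44]
 [44 54 44 49 47]
 [63 43 49 44 57]
 [46 66 47 50 61]]
[[70 70 70 71 72 75 72 75 75]
 [71 70 71 70 70 75 73 73 72]
 [73 74 71 48 47 69 76 72 73]
 [71 71 71 42 54 47 47 76 72]
 [73 73 58 55 45 43 52 72 72]
 [72 75 47 60 51 51 66 72 74]
 [73 72 59 48 38 60 73 73 73]
 [72 73 72 72 59 67 75 74 73]
 [72 73 73 73 72 71 75 72 76]
 [74 73 73 72 73 74 72 75 73]]
```

>>> creep_tool --plan '[[[0, 0, 0, 37, -15, 0, 1], [0, 0, 0, 37, -15, 0, 1], [0, 0, 0, 37, -15, 0, 1], [0, 0, 0, 37, -15, 0, 1], [0, 0, 0, 37, -15, 0, 1]]]'

```text
clock: 0.52
eef_pos: [415.0, -404.6, 253.0]
tcp_rot: [-3.141, 0.0, 0.47]
contact_force: [0.3, 0.2, -0.9]
opening: 1.001
grasp_force: 0.0
```

>>> creep_tool --plan '[[[0, 0, 0, 37, -15, 0, 1], [0, 0, 0, 37, -15, 0, 1], [0, 0, 0, 37, -15, 0, 1], [0, 0, 0, 37, -15, 0, 1], [0, 0, 0, 37, -15, 0, 1]]]'

```text
clock: 0.93
eef_pos: [546.0, -253.7, 253.1]
tcp_rot: [-3.141, 0.0, 0.471]
contact_force: [0.1, 0.1, -0.0]
opening: 0.996
grasp_force: 0.0
```

>>> creep_tool --plan '[[[0, 0, 0, 35, -15, 0, 1], [0, 0, 0, 35, -15, 0, 1], [0, 0, 0, 0, 0, 0, 1], [0, 0, 0, 0, 0, 0, 1], [0, 0, 0, 0, 0, 0, 1]]]'

```text
clock: 1.35
eef_pos: [593.5, -197.1, 252.8]
tcp_rot: [-3.141, 0.001, 0.472]
contact_force: [-0.4, -0.3, 0.2]
opening: 1.001
grasp_force: 0.0
```

Run:
```python
from h import *
import pickle
s=r.sense(); P=r.camera_params("wrist"); im=r.grab_frame("wrist"); cv2.imwrite("pics/w1.png",im[:,:,::-1]); pickle.dump(P,open("pics/w1.p","wb")); print(s["eef_pos"],s["tcp_rot"],s["clock"])
```

```text
[ 593.483078   -197.05209752  252.82149319] [-3.14113278e+00  1.09876349e-03  4.71666880e-01] 1.35
```

View pics/w1.png

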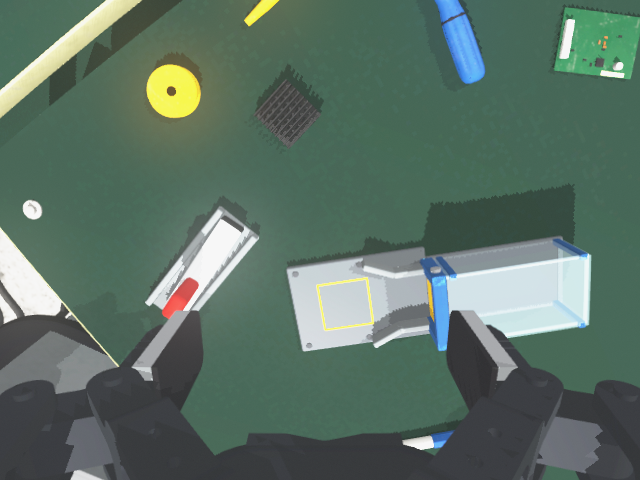

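The wrist view shows the sink at (288,112), the spool at (173,91), the rest and bar at (205,258) with the handle at (182,297), the painted square at (345,304), and the gate at (437,305). I'll take a second wrist place for the stereo heights.

>>> creep_tool --plan '[[[0, 0, 0, -18, 23, 0, 1], [0, 0, 0, -18, 23, 0, 1], [0, 0, 0, -18, 23, 0, 1], [0, 0, 0, 0, 0, 0, 1], [0, 0, 0, 0, 0, 0, 1]]]'

```text
clock: 1.82
eef_pos: [575.6, -285.4, 253.2]
tcp_rot: [-3.141, 0.0, 0.467]
contact_force: [0.4, 0.7, -0.6]
opening: 1.003
grasp_force: 0.0
```

Run:
```python
from h import *
import pickle
np.set_printoptions(precision=1,suppress=True)
P2=r.camera_params("wrist"); im=r.grab_frame("wrist"); cv2.imwrite("pics/w2.png",im[:,:,::-1]); pickle.dump(P2,open("pics/w2.p","wb"))
P1=pickle.load(open("pics/w1.p","rb")); I1=cv2.imread("pics/w1.png")[:,:,::-1]
H=cv2.cvtColor(I1,cv2.COLOR_RGB2HSV)
for p in [(288,112),(292,80),(318,100),(250,150),(345,304),(320,304),(232,225),(205,260),(182,297),(437,290),(270,100),(288,140)]: print(p,H[p[1],p[0]],I1[p[1],p[0]])
C=np.hstack([I1[70:370,140:540],im[20:320,60:460]])
cv2.imwrite("pics/c12.png",C[:,:,::-1])
```

```text
(288, 112) [60  3 91] [90 91 90]
(292, 80) [75 55 74] [58 74 66]
(318, 100) [73 74 79] [56 79 66]
(250, 150) [ 72  70 106] [ 77 106  89]
(345, 304) [ 98  14 218] [206 215 218]
(320, 304) [ 30 153 247] [247 247  99]
(232, 225) [ 60   5 107] [105 107 105]
(205, 260) [  0   0 247] [247 247 247]
(182, 297) [  1 167 222] [222  80  77]
(437, 290) [105 158 243] [ 92 170 243]
(270, 100) [20 11 69] [69 68 66]
(288, 140) [90  3 81] [80 81 81]
```

View pics/c12.png

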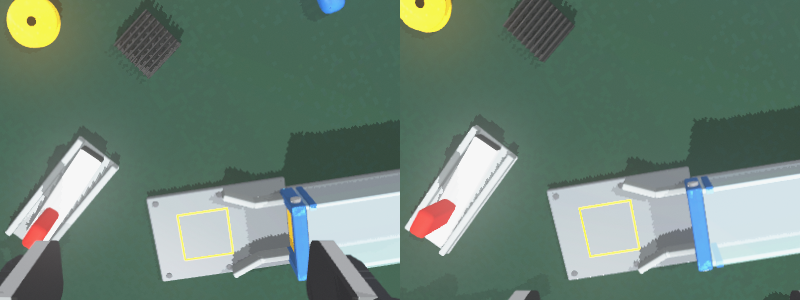

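Both crops show the sink, square, rest and gate unobstructed. Now the measurements.

Run:
```python
from h import *
import pickle
np.set_printoptions(precision=1,suppress=True)
I=[cv2.imread(f"pics/w{k}.png")[:,:,::-1] for k in(1,2)]; P=[pickle.load(open(f"pics/w{k}.p","rb")) for k in(1,2)]
off=[(140,70),(60-400,20)]
def boxes(b1,b2): return [(b1[0]+140,b1[1]+70,b1[2]+140,b1[3]+70),(b2[0]-340,b2[1]+20,b2[2]-340,b2[3]+20)]
def order(q): 
    b=cv2.boxPoints(q); c=b.mean(0); a=np.arctan2(*(b-c).T[::-1]); return b[np.argsort(a)]
def go(name,b1,b2,lo,hi,zs,close=0,quad=False):
    Q=[]
    for im,b in zip(I,boxes(b1,b2)):
        m=mask(im,b,lo,hi)
        if close: m=cv2.morphologyEx(m,cv2.MORPH_CLOSE,np.ones((close,close)))
        c,q=big(m); Q.append(order(q)); print(name,cv2.contourArea(c),np.array(q[0]),np.array(q[1]),round(q[2],1))
    t=tri(P[0],Q[0],P[1],Q[1]); print(t,"mean",t.mean(0))
    for z in zs:
        for p,q in zip(P,Q):
            w=plane(p,q,z)[:,:2]; e=np.diff(np.r_[w,w[:1]],axis=0)
            print(" z",z,w.mean(0),np.hypot(*e.T),"edge ang",np.arctan2(e[:,1],e[:,0]).round(3))
go("sink",(105,0,190,85),(500,0,580,70),(0,0,0),(180,40,125),(14,0),3)
go("square",(165,195,245,272),(565,190,650,265),(20,60,130),(38,255,255),(6,),5)
go("rest",(0,125,125,255),(400,120,520,262),(0,0,90),(180,40,255),(12,),5)
go("red",(15,200,70,270),(405,190,460,240),(0,100,80),(8,255,255),(56,),3)
```

```text
sink 2349.0 [286.5 113.5] [50.8 48.9] 44.0
sink 2555.0 [198.1  45. ] [57.9 50.2] 42.7
[[ 634.4 -107.6   14.7    0.3]
 [ 672.  -120.2   10.     0.3]
 [ 660.7 -159.2   -4.6    0.3]
 [ 620.9 -146.3    0.2    0.1]] mean [ 647.  -133.3    5.1    0.2]
 z 14 [ 647.3 -133.6] [39.7 40.4 40.4 41.2] edge ang [-0.3 -1.9  2.8  1.3]
 z 14 [ 646.7 -135.7] [39.8 43.9 40.4 44.7] edge ang [-0.4 -1.8  2.8  1.3]
 z 0 [ 647.  -132.5] [41.2 42.  42.  42.8] edge ang [-0.3 -1.9  2.8  1.3]
 z 0 [ 647.  -131.2] [41.4 45.6 41.9 46.5] edge ang [-0.4 -1.8  2.8  1.3]
square 2341.5 [345.1 303.8] [47.9 52. ] 81.9
square 2643.0 [269.  248.1] [53.  53.9] 79.4
[[ 520.8 -224.1    5.     0.4]
 [ 551.  -263.     8.3    0.8]
 [ 510.8 -292.4    8.3    0.2]
 [ 478.6 -252.5    4.4    1.1]] mean [ 515.3 -258.     6.5    0.6]
 z 6 [ 515.3 -258.2] [48.8 49.9 50.6 50.2] edge ang [-0.9 -2.5  2.2  0.6]
 z 6 [ 515.1 -258.1] [49.2 50.3 51.  50.9] edge ang [-0.9 -2.5  2.2  0.6]
rest 5952.0 [198.8 263.8] [ 62.3 141.4] 38.2
rest 7503.5 [118.5 204.5] [ 65.5 141.5] 35.8
[[ 560.1 -105.4   -0.6    0.8]
 [ 548.9 -160.2   -0.2    1.4]
 [ 416.5 -131.6   14.5    5.1]
 [ 430.7  -74.7   13.9    2.2]] mean [ 489.  -118.     6.9    2.4]
 z 12 [ 488.9 -118.1] [ 54.  143.1  59.1 139.6] edge ang [-1.8  2.9  1.3 -0.2]
 z 12 [ 490.9 -119.9] [ 54.  138.4  58.9 136.3] edge ang [-1.8  2.9  1.3 -0.3]
red 618.0 [179.8 298.5] [16.7 46.7] 35.5
red 948.0 [ 91.7 237.2] [24.5 51.4] 58.2
[[ 479.1 -112.9   11.4    4.4]
 [ 461.5 -125.    -7.9    4.2]
 [ 458.7 -125.2   66.7    2.7]
 [ 473.9 -115.2   79.6    4.2]] mean [ 468.3 -119.6   37.5    3.9]
 z 56 [ 476.3 -121.3] [13.4 43.4 13.9 43.2] edge ang [-1.8  3.   1.3 -0.2]
 z 56 [ 476.  -125.6] [18.9 46.2 19.4 45.6] edge ang [-2.2  2.6  0.9 -0.6]
```

Run:
```python
from h import *
import pickle
I=[cv2.imread(f"pics/w{k}.png")[:,:,::-1] for k in(1,2)]; P=[pickle.load(open(f"pics/w{k}.p","rb")) for k in(1,2)]
def ang(lo,hi,bs,z,close):
    for im,p,b in zip(I,P,bs):
        m=cv2.morphologyEx(mask(im,b,lo,hi),cv2.MORPH_CLOSE,np.ones((close,close))); c,_=big(m)
        w=plane(p,c.reshape(-1,2),z)[:,:2].astype(np.float32); q=cv2.minAreaRect(w); e=cv2.boxPoints(q); d=np.diff(e,axis=0)
        print(np.round(q[0],1),np.round(q[1],1),np.round(np.arctan2(d[:,1],d[:,0]),3))
ang((0,0,0),(180,40,125),[(245,70,330,155),(160,20,240,90)],10,3)
ang((20,60,130),(38,255,255),[(305,265,385,342),(225,210,310,285)],6,5)
print("apron");ang((0,0,90),(180,40,255),[(280,255,372,355),(200,195,292,305)],6,5)
print("spool");ang((20,100,130),(38,255,255),[(130,50,215,130),(50,0,120,60)],12,5)
need([647,-133,110],-0.33)
```

```text
[ 647.  -133.4] [41.1 40.1] [-0.301  1.27   2.841]
[ 646.9 -134.3] [44.  40.5] [-0.298  1.273  2.843]
[ 515.4 -258.5] [50.  49.2] [-0.942  0.628  2.199]
[ 515.5 -258.4] [49.4 49.1] [-0.942  0.629  2.2  ]
apron
[ 510.7 -249.6] [90.9 80.5] [-0.942  0.629  2.199]
[ 509.8 -249.5] [90.8 78.3] [-0.944  0.627  2.198]
spool
[621.9 -41.5] [41.9 45.4] [-1.119  0.452  2.023]
[619.8 -43.9] [39.6 47.4] [-1.148  0.423  1.993]
rotvec [-5.000e-04  3.000e-04  7.977e-01] d now [ 131.6 -103.   143.2] d after turn [  18.1 -166.1  143.2]
```

>>> creep_tool --plan '[[[0, 0, 0.11, 0, 0, 20, 1], [0, 0, 0.11, 0, 0, 20, 0.65], [0, 0, 0.11, 0, 0, 20, 0.65], [0, 0, 0.11, 0, 0, 20, 0.65], [0, 0, 0.11, 0, 0, 20, 0.65]]]'

```text
clock: 2.28
eef_pos: [576.9, -282.2, 152.6]
tcp_rot: [-3.141, -0.0, -0.084]
contact_force: [0.6, 0.1, -0.1]
opening: 0.653
grasp_force: 0.0
```

>>> creep_tool --plan '[[[0, 0, 0.11, 0, 0, 20, 0.65], [0, 0, 0.107, 0, 0, 20, 0.65], [0, 0, 0, 0, 0, 0, 0.65]]]'

```text
clock: 2.53
eef_pos: [574.8, -281.1, 109.5]
tcp_rot: [-3.14, 0.006, -0.301]
contact_force: [-1.3, 0.2, -0.2]
opening: 0.655
grasp_force: 0.0
```

>>> creep_tool --plan '[[[0, 0, 0, 4.6, -33.3, 0, 0.65], [0, 0, 0, 4.6, -33.3, 0, 0.65], [0, 0, 0, 4.6, -33.3, 0, 0.65], [0, 0, 0, 4.6, -33.3, 0, 0.65], [0, 0, 0, 4.6, -33.3, 0, 0.65]]]'

```text
clock: 2.95
eef_pos: [648.5, -128.7, 114.8]
tcp_rot: [-3.141, -0.001, -0.292]
contact_force: [0.3, 0.3, 0.5]
opening: 0.649
grasp_force: 0.0
```

>>> creep_tool --plan '[[[0, 0, 0, 0, 0, 0, 0.65], [0, 0, 0, 0, 0, 0, 0.65], [0, 0, 0, 0, 0, 0, 0.65]]]'

```text
clock: 3.2
eef_pos: [647.7, -130.3, 114.1]
tcp_rot: [3.141, -0.001, -0.293]
contact_force: [-0.6, -0.2, -0.0]
opening: 0.65
grasp_force: 0.0
```

Run:
```python
from h import *
need([647,-133,40],-0.30)
im=r.grab_frame("wrist"); cv2.imwrite("pics/w3.png",im[:,:,::-1])
```

```text
rotvec [ 0.0002 -0.0005  0.0069] d now [ 0.   2.8 74.1] d after turn [ 0.1  2.8 74.1]
```

View pics/w3.png

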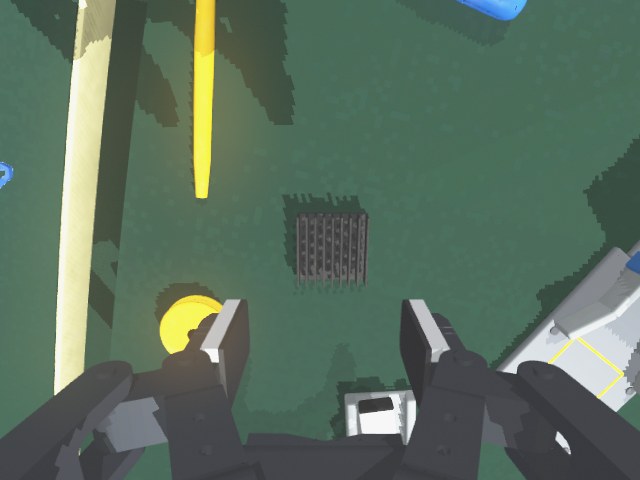

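The sink sits at (332,249), square to the fingers. The spool at (193,325) is outside the left finger. I'll refine the sink's position and then descend.

Run:
```python
from h import *
im=cv2.imread("pics/w3.png")[:,:,::-1]; P=r.camera_params("wrist")
m=cv2.morphologyEx(mask(im,(285,205,385,295),(0,0,0),(180,40,150)),cv2.MORPH_CLOSE,np.ones((5,5))); c,q=big(m); print(q)
for z in(14,7,0):
    w=cv2.minAreaRect(plane(P,c.reshape(-1,2),z)[:,:2].astype(np.float32)); print(z,w)
need([647,-133,30],-0.30)
```

```text
((332.5, 249.0), (74.0, 73.0), 90.0)
14 ((648.5258178710938, -134.68533325195312), (39.671783447265625, 42.75341796875), 72.48887634277344)
7 ((646.4083862304688, -134.1830291748047), (40.93380355834961, 44.11348342895508), 72.4888916015625)
0 ((644.290771484375, -133.6807403564453), (42.195804595947266, 45.47349166870117), 72.48889923095703)
rotvec [ 0.0002 -0.0003  0.0054] d now [ 0.1  2.1 84. ] d after turn [ 0.1  2.1 84. ]
```

>>> creep_tool --plan '[[[0, 0, 0.007, 0, 2.5, 20, 0.65], [0, 0, 0, 0, 0, 20, 0.65], [0, 0, 0, 0, 0, 20, 0.65], [0, 0, 0, 0, 0, 18, 0.65], [0, 0, 0, 0, 0, 0, 0.65]]]'

```text
clock: 3.67
eef_pos: [644.1, -133.8, 32.1]
tcp_rot: [3.141, 0.006, -0.304]
contact_force: [-0.4, 0.7, -1.0]
opening: 0.65
grasp_force: 0.0
```

>>> creep_tool --plan '[[[0, 0, 0, 0, 0, 4, 0.65], [0, 0, 0, 0, 0, 4, 0.65], [0, 0, 0, 0, 0, 0, 0.65], [0, 0, 0, 0, 0, 0, 0.65]]]'

```text
clock: 4.0
eef_pos: [647.5, -133.2, 28.2]
tcp_rot: [-3.141, -0.001, -0.303]
contact_force: [-0.4, 0.5, 0.9]
opening: 0.653
grasp_force: 0.0
```

>>> creep_tool --plan '[[[0, 0, 0, 0, 0, 3, 0.65], [0, 0, 0, 0, 0, 3, 0.65], [0, 0, 0, 0, 0, 0, 0.55], [0, 0, 0, 0, 0, 0, 0.3], [0, 0, 0, 0, 0, 0, 0.3]]]' --squeeze 30

```text
clock: 4.42
eef_pos: [647.1, -132.8, 21.4]
tcp_rot: [-3.142, -0.0, -0.303]
contact_force: [0.2, -0.6, -0.7]
opening: 0.461
grasp_force: 30.9
```

>>> creep_tool --plan '[[[0, 0, 0, 0, 0, 0, 0.3], [0, 0, 0, 0, 0, 0, 0.3], [0, 0, 0, 0, 0, 0, 0.3], [0, 0, 0, 0, 0, 0, 0.3]]]' --squeeze 30

```text
clock: 4.75
eef_pos: [647.1, -132.8, 21.3]
tcp_rot: [-3.142, -0.0, -0.303]
contact_force: [0.7, -0.3, 0.6]
opening: 0.467
grasp_force: 31.1
```

>>> creep_tool --plan '[[[0, 0, 0, 0, 0, -10, 0.3], [0, 0, 0, 0, 0, -20, 0.3], [0, 0, 0.107, 0, 0, -20, 0.3], [0, 0, 0.107, 0, 0, -20, 0.3], [0, 0, 0.107, 0, 0, 0, 0.3]]]'

```text
clock: 5.17
eef_pos: [649.5, -133.4, 96.1]
tcp_rot: [-3.139, -0.006, -0.629]
contact_force: [0.6, -0.1, -0.5]
opening: 0.46
grasp_force: 31.0
```

>>> creep_tool --plan '[[[0, 0, 0.107, 0, 0, 0, 0.3], [0, 0, 0.107, 0, 0, 0, 0.3], [0, 0, 0.105, 0, 0, 0, 0.3], [0, 0, 0, 0, 0, 0, 0.3]]]'

```text
clock: 5.5
eef_pos: [647.1, -132.9, 92.1]
tcp_rot: [-3.141, -0.0, -0.948]
contact_force: [0.0, -0.0, -0.5]
opening: 0.462
grasp_force: 31.0
```

>>> creep_tool --plan '[[[0, 0, 0, 4.9, 36, 0, 0.3], [0, 0, 0, 4.9, 36, 0, 0.3], [0, 0, 0, 4.9, 36, 0, 0.3], [0, 0, 0, 4.9, 36, 0, 0.3], [0, 0, 0, 4.9, 36, 0, 0.3]]]'

```text
clock: 5.92
eef_pos: [514.5, -259.2, 91.8]
tcp_rot: [-3.141, -0.0, -0.939]
contact_force: [-0.5, -0.2, -0.3]
opening: 0.467
grasp_force: 31.0
```

>>> creep_tool --plan '[[[0, 0, 0, 0, 0, 0, 0.3], [0, 0, 0, 0, 0, 0, 0.3], [0, 0, 0, 0, 0, 0, 0.3]]]'

```text
clock: 6.17
eef_pos: [516.2, -258.6, 91.8]
tcp_rot: [-3.141, -0.001, -0.942]
contact_force: [0.1, 0.5, -0.1]
opening: 0.463
grasp_force: 31.0
```

Run:
```python
from h import *
need([515.4,-258.4,28],-0.943)
im=r.grab_frame("wrist"); cv2.imwrite("pics/w4.png",im[:,:,::-1])
```

```text
rotvec [-0.0007 -0.0008  0.001 ] d now [-0.7  0.5 63.8] d after turn [-0.6  0.5 63.8]
```

View pics/w4.png

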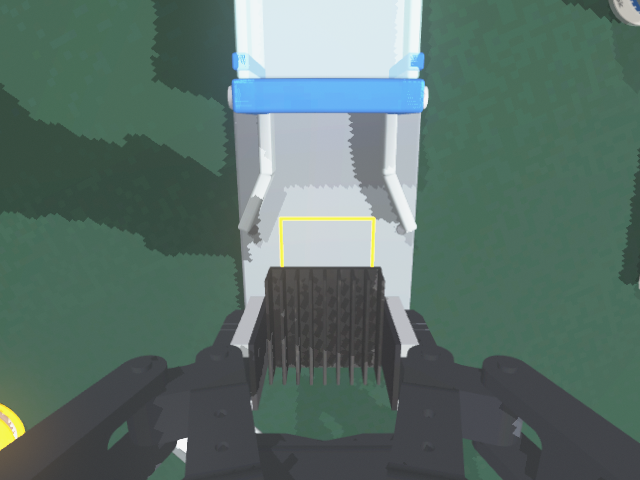

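The sink is held level with its fins along the station (columns 268–382). The square (281–374) and the gate (230–427) share its centreline. Now I'll lower it.

>>> creep_tool --plan '[[[0, 0, 0, -0.6, 0.5, 20, 0.3], [0, 0, 0, 0, 0, 20, 0.3], [0, 0, 0, 0, 0, 15, 0.3], [0, 0, 0, 0, 0, 5, 0.3], [0, 0, 0, 0, 0, 0, 0.3]]]'

```text
clock: 6.63
eef_pos: [515.0, -257.0, 30.1]
tcp_rot: [3.141, 0.002, -0.941]
contact_force: [-0.2, 0.0, -0.4]
opening: 0.465
grasp_force: 31.0
```

>>> creep_tool --plan '[[[0, 0, 0, 0, 0, 2, 0.3], [0, 0, 0, 0, 0, 1.3, 0.3], [0, 0, 0, 0, 0, 0, 0.3], [0, 0, 0, 0, 0, 0, 0.3]]]'

```text
clock: 6.97
eef_pos: [515.4, -258.3, 28.7]
tcp_rot: [-3.141, -0.001, -0.943]
contact_force: [1.5, -1.0, -0.8]
opening: 0.465
grasp_force: 31.0
```

>>> creep_tool --plan '[[[0, 0, 0, 0, 0, 1, 0.3], [0, 0, 0, 0, 0, 0, 0.3], [0, 0, 0, 0, 0, 0, 0.3]]]'

```text
clock: 7.22
eef_pos: [515.1, -258.3, 27.3]
tcp_rot: [-3.141, -0.0, -0.943]
contact_force: [0.4, -0.3, 2.2]
opening: 0.465
grasp_force: 31.2
```

>>> creep_tool --plan '[[[0, 0, 0, 0, 0, 0, 0.55], [0, 0, 0, 0, 0, 0, 0.65], [0, 0, 0, 0, 0, 0, 0.65], [0, 0, 0, 0, 0, -10, 0.65], [0, 0, 0, 0, 0, -20, 0.65]]]'

```text
clock: 7.63
eef_pos: [513.5, -257.4, 55.8]
tcp_rot: [3.14, 0.004, -0.943]
contact_force: [-0.3, 0.4, 0.1]
opening: 0.651
grasp_force: 0.0
```

>>> creep_tool --plan '[[[0, 0, 0, 0, 0, -30, 0.65], [0, 0, 0, 0, 0, -30, 0.65], [0, 0, 0, 0, 0, -30, 0.65], [0, 0, 0, 0, 0, 0, 0.65], [0, 0, 0, 0, 0, 0, 0.65]]]'

```text
clock: 8.05
eef_pos: [516.1, -258.8, 149.5]
tcp_rot: [-3.14, -0.004, -0.943]
contact_force: [-0.6, 0.8, 0.2]
opening: 0.649
grasp_force: 0.0
```

Run:
```python
from h import *
im=r.grab_frame("wrist"); P=r.camera_params("wrist"); cv2.imwrite("pics/w5.png",im[:,:,::-1])
m=cv2.morphologyEx(mask(im,(200,150,450,420),(0,0,0),(180,40,110)),cv2.MORPH_OPEN,np.ones((5,5))); 
for c in cv2.findContours(m,0,2)[0]:
    if cv2.contourArea(c)>1500: print(cv2.minAreaRect(c),cv2.minAreaRect(plane(P,c.reshape(-1,2),13)[:,:2].astype(np.float32)))
need([500,-160,200],-0.24); need([470,-116,200],-0.24)
```

```text
((424.5, 359.5), (119.0, 49.0), 90.0) ((405.019287109375, -224.87245178222656), (33.90924072265625, 98.82341766357422), 41.3565788269043)
((224.5, 359.5), (119.0, 49.0), 90.0) ((518.4553833007812, -142.51271057128906), (33.879173278808594, 98.91543579101562), 30.546371459960938)
((324.9999694824219, 234.5), (61.99999237060547, 58.99999237060547), -0.0) ((515.5729370117188, -258.8916931152344), (39.493465423583984, 38.571754455566406), 35.96244812011719)
rotvec [-2.000e-04 -1.600e-03 -7.032e-01] d now [-88.4 -45.5 -52.2] d after turn [-38.  -91.9 -52.1]
rotvec [-2.000e-04 -1.600e-03 -7.032e-01] d now [-141.6  -47.1  -52.2] d after turn [ -77.6 -127.5  -52.1]
```

The sink is on the painted square, at (515.6, −258.9) with yaw −0.943. Next, the bar.

>>> creep_tool --plan '[[[0, 0, -0.117, 0, 0, -4, 1], [0, 0, -0.117, 0, 0, -4, 1], [0, 0, -0.117, 0, 0, -4, 1], [0, 0, -0.117, 0, 0, -4, 1], [0, 0, -0.117, 0, 0, -4, 1]]]'

```text
clock: 8.52
eef_pos: [514.0, -257.7, 165.6]
tcp_rot: [-3.141, 0.003, -0.352]
contact_force: [0.9, -0.1, -0.7]
opening: 0.999
grasp_force: 0.0
```

>>> creep_tool --plan '[[[0, 0, -0.117, 0, 0, 0, 1], [0, 0, 0, 0, 0, 0, 1], [0, 0, 0, -17, -32, 0, 1], [0, 0, 0, -17, -32, 0, 1], [0, 0, 0, -17, -32, 0, 1]]]'

```text
clock: 8.93
eef_pos: [487.0, -151.7, 165.7]
tcp_rot: [-3.141, 0.002, -0.247]
contact_force: [0.5, 0.5, -0.6]
opening: 1.0
grasp_force: 0.0
```

>>> creep_tool --plan '[[[0, 0, 0, -17, -32, 0, 1], [0, 0, 0, 0, 0, 0, 1], [0, 0, 0, 0, 0, 0, 1], [0, 0, 0, 0, 0, 0, 1]]]'

```text
clock: 9.27
eef_pos: [479.5, -117.7, 166.6]
tcp_rot: [3.141, 0.001, -0.243]
contact_force: [-0.1, -0.5, -0.6]
opening: 0.998
grasp_force: 0.0
```

Run:
```python
from h import *
import pickle
print(r.sense()["eef_pos"],r.sense()["tcp_rot"])
P=r.camera_params("wrist");im=r.grab_frame("wrist"); cv2.imwrite("pics/w6.png",im[:,:,::-1]);pickle.dump(P,open("pics/w6.p","wb"))
```

```text
[ 479.48553966 -117.65770905  166.55286419] [ 3.14133493e+00  5.31391400e-04 -2.42652875e-01]
```

>>> creep_tool --plan '[[[0, 0, 0, -20, 0, 0, 1], [0, 0, 0, -20, 0, 0, 1], [0, 0, 0, 0, 0, 0, 1], [0, 0, 0, 0, 0, 0, 1], [0, 0, 0, 0, 0, 0, 1]]]'

```text
clock: 9.73
eef_pos: [441.6, -109.0, 167.2]
tcp_rot: [3.142, -0.001, -0.243]
contact_force: [-0.4, 0.3, 0.1]
opening: 1.004
grasp_force: 0.0
```

Run:
```python
from h import *
import pickle
P=r.camera_params("wrist");im=r.grab_frame("wrist"); cv2.imwrite("pics/w7.png",im[:,:,::-1]);pickle.dump(P,open("pics/w7.p","wb"))
a=cv2.imread("pics/w6.png"); cv2.imwrite("pics/c67.png",np.hstack([a[50:450,140:520],im[0:400,140:520,::-1]]))
```

```text
(no output)
```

View pics/c67.png

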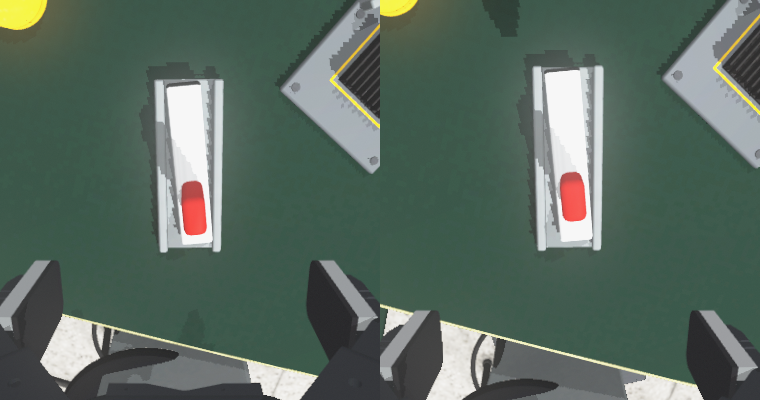

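The bar lies slightly skewed in its rest: nose at the top around (183,85) in the left crop, handle around (194,215). I'll triangulate the handle top and the bar and rest angles.

Run:
```python
from h import *
import pickle
np.set_printoptions(precision=2,suppress=True)
I=[cv2.imread(f"pics/w{k}.png")[:,:,::-1] for k in(6,7)]; P=[pickle.load(open(f"pics/w{k}.p","rb")) for k in(6,7)]
oy=[50,0]; ox=[140,-240]
for y in (185,195,205,215,230): print(I[0][y+50,194+140], end=" ")
print()
def order(b): return b[np.argsort(np.arctan2(*(b-b.mean(0)).T[::-1]))]
bx=dict(top=[(170,190,220,245),(550,180,600,230)],bar=[(160,78,218,248),(540,62,598,246)],rest=[(150,75,228,255),(530,62,608,255)])
col=dict(top=((0,100,240),(8,255,255)),bar=((0,0,225),(180,25,255)),rest=((0,0,90),(180,45,255)))
Z=dict(top=60,bar=16,rest=12)
for k in bx:
    Q=[]
    for i in(0,1):
        b=bx[k][i]; b=(b[0]+ox[i],b[1]+oy[i],b[2]+ox[i],b[3]+oy[i])
        m=mask(I[i],b,*col[k])
        if k=="bar": m=cv2.bitwise_or(m,mask(I[i],b,(0,100,60),(8,255,255))); m=cv2.morphologyEx(m,cv2.MORPH_OPEN,np.ones((3,3)))
        if k=="rest": m=cv2.bitwise_or(m,mask(I[i],b,(0,100,60),(8,255,255))); m=cv2.morphologyEx(m,cv2.MORPH_CLOSE,np.ones((9,9)))
        c,q=big(m); Q.append(order(cv2.boxPoints(q))); w=cv2.minAreaRect(plane(P[i],c.reshape(-1,2),Z[k])[:,:2].astype(np.float32))
        e=cv2.boxPoints(w); d=np.diff(e,axis=0)[np.argmax(np.hypot(*np.diff(e,axis=0).T))]
        print(k,np.array(q[0]),np.array(q[1]),"plane",np.array(w[0]),np.array(w[1]),"long yaw",np.arctan2(d[1],d[0]).round(3))
    t=tri(P[0],Q[0],P[1],Q[1]); print(t, t.mean(0))
```

```text
[181  76  75] [181  72  70] [247  83  77] [247  81  74] [247  83  75] 
top [335.94 267.67] [32.92 19.41] plane [ 467.67 -120.73] [11.2  20.05] long yaw -0.197
top [334.95 201.82] [36.98 20.02] plane [ 467.22 -120.51] [11.02 20.63] long yaw -0.173
[[ 478.03 -116.92   58.15    0.28]
 [ 476.34 -127.78   59.51    0.41]
 [ 455.2  -124.23   56.19    0.1 ]
 [ 456.79 -112.92   54.71    0.24]] [ 466.59 -120.46   57.14    0.26]
bar [330.36 214.47] [158.17  33.95] plane [ 486.59 -122.86] [ 21.5  107.34] long yaw -0.152
bar [329.64 155.49] [169.85  35.4 ] plane [ 486.48 -122.89] [ 21.65 107.51] long yaw 2.991
[[ 541.29 -120.38   16.56    0.08]
 [ 537.98 -141.54   16.21    0.11]
 [ 431.23 -126.72   14.82    0.32]
 [ 434.89 -103.15   15.26    0.19]] [ 486.35 -122.95   15.71    0.18]
rest [328.5 213.5] [177.  77.] plane [ 485.94 -120.86] [ 50.97 122.49] long yaw -0.265
rest [328.5 156.5] [189.  77.] plane [ 485.14 -122.14] [ 49.29 121.69] long yaw -0.218
[[ 550.91 -112.34    6.6     1.43]
 [ 539.12 -160.      6.33    0.09]
 [ 418.17 -133.28    7.7     0.37]
 [ 431.37  -80.04    7.64    1.57]] [ 484.89 -121.41    7.07    0.86]
```

>>> creep_tool --plan '[[[0, 0, 0, 27.2, 4.8, 0, 0.6], [0, 0, -0.088, 0, 0, 20, 0.6], [0, 0, 0, 0, 0, 30, 0.6], [0, 0, 0, 0, 0, 20, 0.6], [0, 0, 0, 0, 0, 0, 0.6]]]' --squeeze 60

```text
clock: 10.2
eef_pos: [464.4, -119.1, 93.7]
tcp_rot: [-3.141, 0.005, -0.154]
contact_force: [-0.5, 0.1, -0.4]
opening: 0.598
grasp_force: 0.0
```

>>> creep_tool --plan '[[[0, 0, 0, 0, 0, 0, 0.6], [0, 0, 0, 0, 0, 0, 0.6]]]'

```text
clock: 10.37
eef_pos: [466.9, -119.6, 97.8]
tcp_rot: [3.141, -0.001, -0.154]
contact_force: [0.2, -0.7, 0.4]
opening: 0.598
grasp_force: 0.0
```

Run:
```python
from h import *
need([466.8,-120.2,47],-0.155)
```

```text
rotvec [ 0.0001 -0.001   0.0015] d now [-0.1  0.6 50.8] d after turn [-0.   0.6 50.8]
```

>>> creep_tool --plan '[[[0, 0, 0, 0, 0.6, 20, 0.6], [0, 0, 0, 0, 0, 20, 0.6], [0, 0, 0, 0, 0, 11, 0.6], [0, 0, 0, 0, 0, 0, 0.6], [0, 0, 0, 0, 0, 0, 0.4]]]'

```text
clock: 10.78
eef_pos: [466.2, -119.9, 46.5]
tcp_rot: [3.142, -0.0, -0.153]
contact_force: [0.2, 0.7, 0.1]
opening: 0.474
grasp_force: 0.0
```

>>> creep_tool --plan '[[[0, 0, 0, 0, 0, 0, 0.3], [0, 0, 0, 0, 0, 0, 0.2], [0, 0, 0, 0, 0, 0, 0.1], [0, 0, 0, 0, 0, 0, 0.1], [0, 0, 0, 0, 0, 0, 0.1]]]' --squeeze 60

```text
clock: 11.2
eef_pos: [466.7, -120.0, 47.1]
tcp_rot: [3.141, -0.002, -0.153]
contact_force: [-1.2, 0.8, 7.9]
opening: 0.154
grasp_force: 58.7
```

>>> creep_tool --plan '[[[0, 0, 0, 0, 0, 0, 0.1], [0, 0, 0, 0, 0, 0, 0.1]]]'

```text
clock: 11.37
eef_pos: [466.6, -120.0, 47.1]
tcp_rot: [3.141, -0.002, -0.153]
contact_force: [-1.8, 0.6, 8.5]
opening: 0.157
grasp_force: 58.7
```

>>> creep_tool --plan '[[[0, 0, 0, 0, 0, -10, 0.1], [0, 0, 0, 0, 0, -20, 0.1], [0, 0, 0, 0, 0, -20, 0.1], [0, 0, 0, 0, 0, -20, 0.1], [0, 0, 0.113, 0, 0, 0, 0.1]]]' --squeeze 80

```text
clock: 11.78
eef_pos: [467.8, -120.4, 120.0]
tcp_rot: [-3.142, -0.006, -0.265]
contact_force: [2.0, -0.4, -1.8]
opening: 0.15
grasp_force: 77.8
```

>>> creep_tool --plan '[[[0, 0, 0.113, 0, 0, 0, 0.1], [0, 0, 0.113, 0, 0, 0, 0.1], [0, 0, 0.113, 0, 0, 0, 0.1], [0, 0, 0.113, 0, 0, 0, 0.1], [0, 0, 0.113, 0, 0, 0, 0.1]]]'

```text
clock: 12.2
eef_pos: [465.9, -119.8, 116.9]
tcp_rot: [-3.141, -0.001, -0.837]
contact_force: [0.4, 0.2, -0.7]
opening: 0.149
grasp_force: 77.8
```

>>> creep_tool --plan '[[[0, 0, 0.112, 0, 0, 0, 0.1], [0, 0, 0, 0, 0, 0, 0.1], [0, 0, 0, 21.4, 20.9, 0, 0.1], [0, 0, 0, 21.4, 20.9, 0, 0.1], [0, 0, 0, 0, 0, 0, 0.1]]]'

```text
clock: 12.62
eef_pos: [457.3, -182.3, 116.8]
tcp_rot: [-3.141, -0.002, -0.94]
contact_force: [0.5, -1.1, -0.6]
opening: 0.152
grasp_force: 78.1
```

>>> creep_tool --plan '[[[0, 0, 0, 0, 0, 0, 0.1], [0, 0, 0, 0, 0, 0, 0.1]]]'

```text
clock: 12.78
eef_pos: [456.9, -178.9, 116.2]
tcp_rot: [-3.141, 0.0, -0.942]
contact_force: [-0.6, 0.3, -1.2]
opening: 0.153
grasp_force: 78.1
```

Run:
```python
from h import *
import pickle
need([457.9,-179.1,70],-0.943)
P=r.camera_params("wrist");im=r.grab_frame("wrist"); cv2.imwrite("pics/w8.png",im[:,:,::-1]);pickle.dump(P,open("pics/w8.p","wb"))
```

```text
rotvec [-0.0001  0.0002  0.001 ] d now [ 0.7 -0.6 46.2] d after turn [ 0.7 -0.6 46.2]
```

View pics/w8.png

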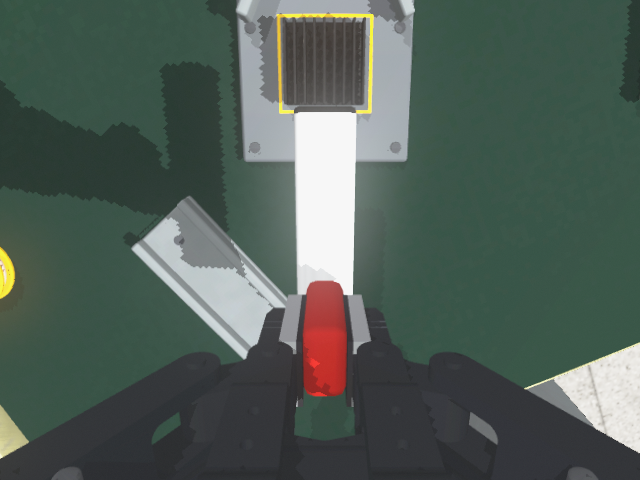

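The bar is held straight: its nose top edge is near row 112 (columns 296–356). The sink is at rows 15–105, columns 281–365. Now to check both against the station axis.

Run:
```python
from h import *
import pickle
P=pickle.load(open("pics/w8.p","rb")); g=np.array([562.4,-323.2]); a=-0.943
S=np.array([[np.cos(a),np.sin(a)],[-np.sin(a),np.cos(a)]])
f=lambda uv,z:(plane(P,[uv],z)[0,:2]-g)@S.T
print("nose top edge",f((326,112),85.1),"L/R",f((296,112),85.1),f((356,112),85.1)); print("bar rear part",f((325.5,270),85.1))
print("sink rear base",f((324,107),9),"rear top",f((324,105),20),"front top",f((324,16),20),"sqL",f((279,112),6),"sqR",f((372,112),6))
need([457.9,-179.1,70],-0.943)
```

```text
nose top edge [-105.68201546   -0.56955426] L/R [-105.67793949    9.83864273] [-105.65852966  -10.97814969]
bar rear part [-163.81186439   -0.48671905]
sink rear base [-101.61791141    0.20973633] rear top [-101.01080845    0.19811419] front top [-60.30889747   0.22413295] sqL [-104.03993813   23.99991316] sqR [-103.99626157  -25.1620674 ]
rotvec [-0.0001  0.0003  0.0014] d now [ 1.  -0.4 46.2] d after turn [ 1.  -0.4 46.2]
```

>>> creep_tool --plan '[[[0, 0, 0, 2, -0.6, 20, 0.1], [0, 0, 0, 0, 0, 20, 0.1], [0, 0, 0, 0, 0, 13, 0.1], [0, 0, 0, 0, 0, 0, 0.1], [0, 0, 0, 0, 0, 0, 0.1]]]'

```text
clock: 13.25
eef_pos: [458.4, -179.4, 62.7]
tcp_rot: [3.141, 0.002, -0.941]
contact_force: [-1.0, -0.9, -0.9]
opening: 0.154
grasp_force: 78.1
```

>>> creep_tool --plan '[[[0, 0, 0, 0, 0, 6, 0.1], [0, 0, 0, 0, 0, 6, 0.1], [0, 0, 0, 0, 0, 0, 0.1], [0, 0, 0, 0, 0, 0, 0.1]]]'

```text
clock: 13.58
eef_pos: [458.8, -180.2, 51.0]
tcp_rot: [3.142, 0.0, -0.943]
contact_force: [0.5, -0.1, -1.0]
opening: 0.152
grasp_force: 78.1
```

>>> creep_tool --plan '[[[0, 0, 0, 4, 0, 0, 0.1], [0, 0, 0, 6, 0, 0, 0.1], [0, 0, 0, 8, 0, 0, 0.1], [0, 0, 0, 8, 0, 0, 0.1], [0, 0, 0, 8, 0, 0, 0.1]]]'

```text
clock: 14.0
eef_pos: [479.6, -208.8, 51.2]
tcp_rot: [-3.141, -0.001, -0.943]
contact_force: [-0.3, -0.2, -0.8]
opening: 0.153
grasp_force: 78.1
```

>>> creep_tool --plan '[[[0, 0, 0, 8, 0, 0, 0.1], [0, 0, 0, 8, 0, 0, 0.1], [0, 0, 0, 6, 0, 0, 0.1], [0, 0, 0, 4, 0, 0, 0.1], [0, 0, 0, 0, 0, 0, 0.1]]]'

```text
clock: 14.42
eef_pos: [494.7, -229.7, 51.0]
tcp_rot: [-3.141, -0.001, -0.944]
contact_force: [0.6, -1.1, -0.5]
opening: 0.155
grasp_force: 78.1
```

Run:
```python
from h import *
im=r.grab_frame("wrist"); cv2.imwrite("pics/w9.png",im[:,:,::-1])
```

```text
(no output)
```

View pics/w9.png

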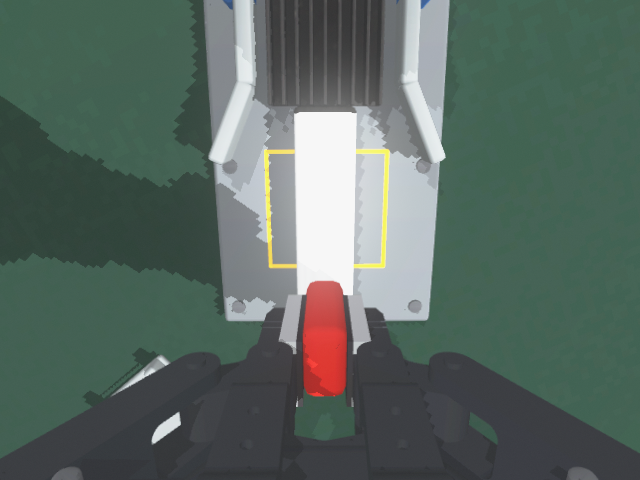

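The sink is square and centred in the channel: rear edge at row 107, walls at columns 250 and 405. I'll push on through the flap.

>>> creep_tool --plan '[[[0, 0, 0, 6, 0, 0, 0.1], [0, 0, 0, 8, 0, 0, 0.1], [0, 0, 0, 8, 0, 0, 0.1], [0, 0, 0, 8, 0, 0, 0.1], [0, 0, 0, 8, 0, 0, 0.1]]]'

```text
clock: 14.88
eef_pos: [517.0, -260.4, 51.0]
tcp_rot: [-3.141, -0.0, -0.943]
contact_force: [0.1, 0.6, 0.0]
opening: 0.152
grasp_force: 78.1
```

>>> creep_tool --plan '[[[0, 0, 0, 8, 0, 0, 0.1], [0, 0, 0, 8, 0, 0, 0.1], [0, 0, 0, 8, 0, 0, 0.1], [0, 0, 0, 6, 0, 0, 0.1], [0, 0, 0, 4, 0, 0, 0.1]]]'

```text
clock: 15.3
eef_pos: [536.9, -288.0, 51.0]
tcp_rot: [-3.141, -0.0, -0.943]
contact_force: [-0.5, 0.3, -1.0]
opening: 0.148
grasp_force: 78.1
```

>>> creep_tool --plan '[[[0, 0, 0, 3, 0, 0, 0.1], [0, 0, 0, 2, 0, 0, 0.1], [0, 0, 0, 0, 0, 0, 0.1], [0, 0, 0, 0, 0, 0, 0.1]]]'

```text
clock: 15.63
eef_pos: [539.2, -291.1, 50.9]
tcp_rot: [3.142, 0.0, -0.943]
contact_force: [-0.2, -0.9, -1.5]
opening: 0.151
grasp_force: 78.1
```

Run:
```python
from h import *
s=r.sense(); d=s["eef_pos"][:2]-[562.4,-323.2]; print("nose x",d@[.5873,-.8094]+75,"lat",d@[.8094,.5873])
for n in("side","top"):
    im=r.grab_frame(n); cv2.imwrite(f"pics/{n}1.png",im[:,:,::-1])
```

```text
nose x 35.396422879281616 lat 0.04250717144381255
```

>>> creep_tool --plan '[[[0, 0, 0, -6, 0, 0, 0.1], [0, 0, 0, -10, 0, 0, 0.1], [0, 0, 0, -10, 0, 0, 0.1], [0, 0, 0, -10, 0, 0, 0.1], [0, 0, 0, -12, 0, 0, 0.1]]]'

```text
clock: 16.15
eef_pos: [510.2, -251.3, 51.0]
tcp_rot: [3.142, 0.0, -0.943]
contact_force: [0.1, 1.2, -0.7]
opening: 0.147
grasp_force: 78.1
```

>>> creep_tool --plan '[[[0, 0, 0, -15, 0, 0, 0.1], [0, 0, 0, -15, 0, 0, 0.1], [0, 0, 0, -15, 0, 0, 0.1], [0, 0, 0, 0, 0, 0, 0.1]]]'

```text
clock: 16.48
eef_pos: [481.6, -213.1, 50.7]
tcp_rot: [3.14, 0.003, -0.942]
contact_force: [-0.6, -0.8, -1.8]
opening: 0.153
grasp_force: 78.1
```

>>> creep_tool --plan '[[[0, 0, 0, 0, 0, -20, 0.1], [0, 0, 0, 0, 0, -30, 0.1], [0, 0, 0, 0, 0, -20, 0.1], [0, 0, 0, 0, 0, 0, 0.1], [0, 0, 0, 0, 0, 0, 0.1]]]'

```text
clock: 16.9
eef_pos: [485.4, -216.2, 122.1]
tcp_rot: [-3.14, -0.003, -0.943]
contact_force: [-0.6, 0.6, -0.9]
opening: 0.151
grasp_force: 78.1
```

Run:
```python
from h import *
w=r.grab_frame("wrist"); s=r.grab_frame("side")
c=cv2.resize(s[230:350,270:420],None,fx=3,fy=3,interpolation=cv2.INTER_CUBIC)
w2=cv2.resize(w[0:480,160:480],(240,360)); cv2.imwrite("pics/c10.png",np.hstack([c,w2])[:,:,::-1])
need([500,-200,130],-0.24)
```

```text
rotvec [ 2.000e-04  8.000e-04 -7.031e-01] d now [ -3.3 -22.   -9.7] d after turn [ 11.7 -19.   -9.7]
```

View pics/c10.png

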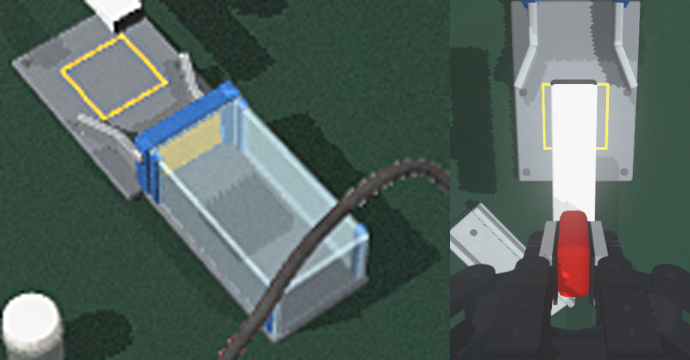

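The side crop shows the flap hanging shut (yellow plate in the gate at (190,145)), and the apron is empty. In the bay there's a dark patch around (240,205), which should be the sink; I'll confirm that numerically. I've now used all the picture views.

Run:
```python
from h import *
np.set_printoptions(precision=1,suppress=True)
g=np.array([562.4,-323.2,0]); ex=np.array([.5873,-.8094,0]); ey=np.array([.8094,.5873,0])
def proj(n,x,y,z):
    P=r.camera_params(n); K=np.array([[P["fx"],0,P["cx"]],[0,P["fy"],P["cy"]],[0,0,1]])
    return cv2.projectPoints((g+x*ex+y*ey+[0,0,z]).reshape(1,3),P["rvec"],P["tvec"],K,P["dist_coeffs"])[0].ravel()
for n in("side","top"):
    im=r.grab_frame(n); old=cv2.imread(f"pics/{n}0.png")[:,:,::-1]
    print(n)
    for z in (6,20):
      for A,nm in((im,"now"),(old,"t0")):
        out=[]
        for x in range(-30,121,10):
            u,v=proj(n,x,0,z).round().astype(int); out.append(int(cv2.cvtColor(A[v-1:v+2,u-1:u+2].copy(),cv2.COLOR_RGB2GRAY).mean()))
        print(z,nm,out)
    d=cv2.absdiff(cv2.cvtColor(im,7),cv2.cvtColor(old,7)); m=(d>12).astype(np.uint8)
    m=cv2.morphologyEx(m,cv2.MORPH_OPEN,np.ones((3,3)))
    P=r.camera_params(n)
    for c in cv2.findContours(m,0,2)[0]:
        q=cv2.minAreaRect(c); w=plane(P,[q[0]],13)[0]-g
        if cv2.contourArea(c)>60 and abs(w@ex)<140 and abs(w@ey)<60: print("change",np.array(q[0]),np.array(q[1]),"station xy",w@ex,w@ey)
```

```text
side
6 now [110, 146, 186, 174, 156, 155, 148, 133, 134, 134, 133, 155, 155, 72, 122, 106]
6 t0 [109, 145, 184, 165, 154, 154, 153, 154, 154, 154, 154, 154, 152, 69, 122, 105]
20 now [118, 111, 169, 186, 160, 155, 154, 138, 133, 133, 134, 135, 155, 99, 150, 106]
20 t0 [118, 110, 168, 183, 153, 153, 153, 153, 153, 154, 153, 154, 154, 100, 148, 103]
change [353.3 301.4] [23.1 20.6] station xy 57.775844107482605 6.155580373294345
change [286.1 247.7] [ 7.6 12.1] station xy -114.4452617509284 -22.649014328178524
top
6 now [218, 198, 171, 112, 117, 173, 172, 144, 143, 144, 143, 168, 171, 171, 172, 171]
6 t0 [141, 141, 140, 122, 125, 183, 183, 183, 182, 182, 182, 182, 182, 182, 181, 181]
20 now [216, 192, 150, 104, 131, 173, 172, 144, 144, 144, 144, 171, 172, 171, 172, 172]
20 t0 [141, 141, 140, 114, 139, 183, 183, 182, 182, 182, 182, 182, 182, 181, 181, 182]
change [387.4 235.8] [23.  22.5] station xy 56.76145975381512 -1.5666776942630918
```

The sink is in the bay at station x ≈ 57 mm and the flap is shut. Next I'll look at the empty rest, holding the bar off to the side.

>>> creep_tool --plan '[[[0, 0, -0.117, 0, 0, -6, 0.1], [0, 0, -0.117, 0, 0, -6, 0.1], [0, 0, -0.117, 0, 0, -6, 0.1], [0, 0, -0.117, 0, 0, -6, 0.1], [0, 0, -0.117, 0, 0, -6, 0.1]]]'

```text
clock: 17.52
eef_pos: [484.0, -215.7, 150.0]
tcp_rot: [-3.141, 0.002, -0.352]
contact_force: [-0.6, -0.7, -0.7]
opening: 0.155
grasp_force: 78.1
```

>>> creep_tool --plan '[[[0, 0, -0.118, 0, 0, 0, 0.1], [0, 0, 0, -36, -11, 0, 0.1], [0, 0, 0, -36, -11, 0, 0.1], [0, 0, 0, 0, 0, 0, 0.1], [0, 0, 0, 0, 0, 0, 0.1]]]'

```text
clock: 17.93
eef_pos: [417.6, -176.3, 149.9]
tcp_rot: [-3.141, 0.003, -0.24]
contact_force: [0.5, 0.3, 0.6]
opening: 0.154
grasp_force: 78.1
```

>>> creep_tool --plan '[[[0, 0, 0, 0, 0, 0, 0.1], [0, 0, 0, 0, 0, 0, 0.1]]]'

```text
clock: 18.1
eef_pos: [421.0, -177.9, 150.9]
tcp_rot: [3.141, -0.001, -0.24]
contact_force: [0.3, 0.1, -1.5]
opening: 0.152
grasp_force: 78.1
```

Run:
```python
from h import *
import pickle
np.set_printoptions(precision=2,suppress=True)
P=r.camera_params("wrist");im=r.grab_frame("wrist"); cv2.imwrite("pics/w11.png",im[:,:,::-1]);pickle.dump(P,open("pics/w11.p","wb"))
s=r.sense();print(s["eef_pos"],s["tcp_rot"])
K=np.array([[P["fx"],0,P["cx"]],[0,P["fy"],P["cy"]],[0,0,1]])
def pr(p): return cv2.projectPoints(np.float64(p).reshape(1,3),P["rvec"],P["tvec"],K,P["dist_coeffs"])[0].ravel()
c=np.array([485.5,-121.5]);a=-0.24;u=np.array([np.cos(a),np.sin(a)]);v=np.array([-u[1],u[0]])
q=np.array([pr([*(c+sx*60*u+sy*23*v),12]) for sx,sy in((1,1),(1,-1),(-1,-1),(-1,1))]); print("expected corners",q)
m=cv2.morphologyEx(mask(im,(max(0,int(q[:,0].min())-20),max(0,int(q[:,1].min())-20),int(q[:,0].max())+15,int(q[:,1].max())+20),(0,0,80),(180,45,255)),cv2.MORPH_CLOSE,np.ones((9,9)))
ct,rq=big(m); print(rq,cv2.contourArea(ct)); h=cv2.approxPolyDP(cv2.convexHull(ct),4,True).reshape(-1,2); print(h); print(plane(P,h,12)[:,:2])
w=cv2.minAreaRect(plane(P,ct.reshape(-1,2),12)[:,:2].astype(np.float32)); print(w)
```

```text
[ 420.95 -177.93  150.91] [ 3.14 -0.   -0.24]
expected corners [[165.43  54.08]
 [244.02  52.73]
 [253.02 251.3 ]
 [182.9  251.29]]
((212.90476989746094, 154.33401489257812), (199.36050415039062, 79.1280746459961), 86.72950744628906) 14396.0
[[240  55]
 [247  60]
 [256 247]
 [251 252]
 [187 252]
 [168  59]]
[[ 537.71 -155.5 ]
 [ 534.07 -158.67]
 [ 424.09 -132.29]
 [ 421.61 -128.17]
 [ 431.59  -87.37]
 [ 546.28 -114.03]]
((484.1493835449219, -123.02457427978516), (47.13791275024414, 119.33517456054688), 76.66323852539062)
```

>>> creep_tool --plan '[[[0, 0, -0.005, 14.2, -34.4, 0, 0.1], [0, 0, 0, 14.2, -34.4, 0, 0.1], [0, 0, 0, 0, 0, 0, 0.1], [0, 0, 0, 0, 0, 0, 0.1], [0, 0, 0, 0, 0, 0, 0.1]]]'

```text
clock: 18.57
eef_pos: [463.9, -117.3, 150.7]
tcp_rot: [3.141, 0.001, -0.234]
contact_force: [-0.8, 0.0, -0.9]
opening: 0.154
grasp_force: 78.4
```

>>> creep_tool --plan '[[[0, 0, 0, 0, 0, 25, 0.1], [0, 0, 0, 0, 0, 30, 0.1], [0, 0, 0, 0, 0, 20, 0.1], [0, 0, 0, 0, 0, 8, 0.1], [0, 0, 0, 0, 0, 0, 0.1]]]'

```text
clock: 18.98
eef_pos: [462.1, -117.7, 66.4]
tcp_rot: [3.142, 0.004, -0.236]
contact_force: [-0.7, -0.2, -0.5]
opening: 0.159
grasp_force: 78.4
```

>>> creep_tool --plan '[[[0, 0, 0, 0, 0, 0, 0.1], [0, 0, 0, 0, 0, 0, 0.1]]]'

```text
clock: 19.15
eef_pos: [464.4, -117.8, 69.0]
tcp_rot: [3.142, -0.002, -0.236]
contact_force: [1.4, -0.0, -0.3]
opening: 0.151
grasp_force: 78.4
```

Run:
```python
from h import *
need([464.9,-117.9,47.6],-0.235)
```

```text
rotvec [ 0.0001 -0.0016 -0.0008] d now [ 0.4 -0.  21.4] d after turn [ 0.5 -0.  21.4]
```

>>> creep_tool --plan '[[[0, 0, 0, 0.4, 0, 6, 0.1], [0, 0, 0, 0, 0, 5, 0.1], [0, 0, 0, 0, 0, 4, 0.1], [0, 0, 0, 0, 0, 0, 0.1], [0, 0, 0, 0, 0, 0, 0.1]]]'

```text
clock: 19.57
eef_pos: [463.9, -117.2, 52.8]
tcp_rot: [-3.142, 0.001, -0.235]
contact_force: [1.0, 0.4, -1.6]
opening: 0.156
grasp_force: 78.4
```

>>> creep_tool --plan '[[[0, 0, 0, 0, 0, 3, 0.1], [0, 0, 0, 0, 0, 2, 0.1], [0, 0, 0, 0, 0, 0, 0.1], [0, 0, 0, 0, 0, 0, 0.1]]]'

```text
clock: 19.9
eef_pos: [464.0, -117.3, 47.9]
tcp_rot: [-3.142, 0.0, -0.235]
contact_force: [0.3, 0.3, -0.8]
opening: 0.153
grasp_force: 78.4
```

>>> creep_tool --plan '[[[0, 0, 0, 0, 0, 1, 0.1], [0, 0, 0, 0, 0, 0.5, 0.1], [0, 0, 0, 0, 0, 0, 0.1], [0, 0, 0, 0, 0, 0, 0.1]]]'

```text
clock: 20.23
eef_pos: [464.2, -117.4, 47.1]
tcp_rot: [3.142, -0.0, -0.235]
contact_force: [-2.4, 0.2, 10.5]
opening: 0.151
grasp_force: 80.3
```

The bar is down on the bed at the same height it was gripped from. I'll release it and check.

>>> creep_tool --plan '[[[0, 0, 0, 0, 0, 0, 0.3], [0, 0, 0, 0, 0, 0, 0.5], [0, 0, 0, 0, 0, 0, 0.55], [0, 0, 0, 0, 0, 0, 0.55], [0, 0, 0, 0, 0, -10, 0.55]]]'

```text
clock: 20.65
eef_pos: [463.1, -117.0, 55.5]
tcp_rot: [-3.142, 0.003, -0.235]
contact_force: [-1.4, 0.7, 1.0]
opening: 0.55
grasp_force: 0.0
```

>>> creep_tool --plan '[[[0, 0, 0, 0, 0, -25, 0.55], [0, 0, 0, 0, 0, -35, 0.6], [0, 0, 0, 0, 0, -35, 0.6], [0, 0, 0, 0, 0, -15, 1], [0, 0, 0, 0, 0, 0, 1]]]'

```text
clock: 21.07
eef_pos: [466.4, -117.9, 170.8]
tcp_rot: [3.141, -0.007, -0.235]
contact_force: [0.5, -1.2, 0.2]
opening: 0.86
grasp_force: 0.0
```

>>> creep_tool --plan '[[[0, 0, 0, 0, 0, 0, 1], [0, 0, 0, 0, 0, 0, 1]]]'

```text
clock: 21.23
eef_pos: [463.5, -117.2, 166.0]
tcp_rot: [-3.142, 0.001, -0.235]
contact_force: [-0.1, 0.5, -0.5]
opening: 0.997
grasp_force: 0.0
```

Run:
```python
from h import *
np.set_printoptions(precision=2,suppress=True)
P=r.camera_params("wrist");im=r.grab_frame("wrist"); cv2.imwrite("pics/w12.png",im[:,:,::-1]); print(r.sense()["eef_pos"])
K=np.array([[P["fx"],0,P["cx"]],[0,P["fy"],P["cy"]],[0,0,1]])
box=(270,100,390,340)
red=mask(im,box,(0,100,60),(8,255,255)); m=cv2.morphologyEx(mask(im,box,(0,0,225),(180,25,255))|red,cv2.MORPH_OPEN,np.ones((3,3)))
for nm,mm,z in(("bar",m,16),("handletop",mask(im,box,(0,100,240),(8,255,255)),60),("rest",cv2.morphologyEx(mask(im,box,(0,0,80),(180,45,255))|red,cv2.MORPH_CLOSE,np.ones((9,9))),12)):
    c,q=big(mm); print(nm,np.array(q[0]),np.array(q[1]),q[2],cv2.minAreaRect(plane(P,c.reshape(-1,2),z)[:,:2].astype(np.float32)))
g=np.array([562.4,-323.2,0]); ex=np.array([.5873,-.8094,0]); ey=np.array([.8094,.5873,0])
for n in("side",):
    a=r.grab_frame(n); o=cv2.imread(f"pics/{n}0.png")[:,:,::-1]; P=r.camera_params(n)
    d=cv2.morphologyEx((cv2.absdiff(cv2.cvtColor(a,7),cv2.cvtColor(o,7))>12).astype(np.uint8),cv2.MORPH_OPEN,np.ones((3,3)))
    for c in cv2.findContours(d,0,2)[0]:
        q=cv2.minAreaRect(c); w=plane(P,[q[0]],10)[0]
        if 30<cv2.contourArea(c)<5000: print("change",np.array(q[0]),np.array(q[1]),w[:2],(w-g)@ex,(w-g)@ey)
    H=cv2.cvtColor(a,cv2.COLOR_RGB2HSV)[262:295,315:350]; H0=cv2.cvtColor(o,cv2.COLOR_RGB2HSV)[262:295,315:350]
    print("flap yellow px",((abs(H[...,0].astype(int)-26)<8)&(H[...,1]>60)).sum(),((abs(H0[...,0].astype(int)-26)<8)&(H0[...,1]>60)).sum())
```

```text
[ 463.28 -117.11  165.57]
bar [325.  195.5] [161.  34.] 90.0 ((483.97454833984375, -121.51725769042969), (21.63973045349121, 106.45677947998047), 76.41324615478516)
handletop [326. 247.] [34. 18.] 90.0 ((465.2440490722656, -117.64884948730469), (10.25741195678711, 20.049409866333008), 76.50621032714844)
rest [325.43 192.56] [190.59  96.47] 82.1847152709961 ((483.58465576171875, -121.3892822265625), (62.1711311340332, 128.20474243164062), 82.54244995117188)
change [317.73 386.38] [ 8.88 16.11] [ 539.42 -528.8 ] 152.91959561397212 -139.35172627888988
change [129.94 354.34] [ 7.37 17.44] [ 215.27 -470.67] -84.50638636766567 -367.58092636247284
change [120.1 340.2] [28.17
[... 3156 characters left out ...]
[381. 102.] [ 6. 14.] [681.68 190.87] -346.03838569126697 398.46232414027605
change [436.5 101. ] [6. 9.] [814.13 194.18] -270.9229468321197 507.6079849015384
change [376.   77.5] [9. 8.] [674.97 287.03] -427.8133031697144 449.5003284572541
change [361.75  78.34] [16.47  9.19] [639.63 283.97] -446.084683498915 419.0960199876052
change [385.51  73.07] [9.33 8.34] [699.67 305.2 ] -428.0111300861612 480.1619906654952
change [330.5  80. ] [28. 47.] [562.6  278.49] -486.8879552171765 353.5376036074809
change [116.5  33.5] [67. 49.] [-38.43 525.71] -1039.974715599712 12.256168740291685
change [94.84 12.86] [26.54 10.43] [-138.03  649.03] -1198.2826955003882 4.063464251649862
flap yellow px 174 164
```

Run:
```python
from h import *
a=r.grab_frame("side"); o=cv2.imread("pics/side0.png")[:,:,::-1]
for nm,b,lo,hi in(("spool",(340,155,380,190),(20,120,120),(38,255,255)),("jar",(262,318,300,362),(0,0,110),(180,50,255))):
    for A in(o,a): c,q=big(mask(A,b,lo,hi)); print(nm,cv2.boundingRect(c),cv2.contourArea(c))
```

```text
spool (350, 163, 20, 18) 265.0
spool (350, 164, 20, 17) 264.0
jar (271, 328, 20, 27) 333.0
jar (271, 327, 20, 28) 344.5
```

Neither bystander has moved, so I'm handing in.

```bash
python3 -c "
from rig import r
print(r.sign_off())"
```

```text
the job is handed in; nothing more can be done
None
```

The job is handed in at about 21 s: the heat sink is in the bay about 57 mm past the gate, the flap is shut behind it, the bar is flat between its rest's rails, and the jar and spool haven't moved.

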